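Stretch a brass collar five clicks and hold the lever

ROBOT

A 6-joint arm with a two-finger parallel gripper is mounted at the origin on a cart in front of the work surface, level with it; the furniture and walls round the work are solid. World frame = base frame: x ahead of the robot, y to its left, z up, the work surface at z = 0. Lengths are in m, angles in rad, forces in N, time in s.
With the tool pointing down it reaches from about 0.375 to 0.975 m from the base axis. Payload 3.8 kg.
Tool frame: the origin (TCP) lies on the mounting face of the last link; the fingertips stand 173 mm ahead of it and the grasp point (between the pads) lies ahead of it (env.grip_point_offset is the z of the grasp point in the tool frame, in m); z points along the fingers, y is the direction in which the jaws open and shut (so a half turn about z gives the same grasp; the last joint's range is limited). The gripper opens to 85 mm and grips with 20 to 120 N. Pads are 22 mm wide; open, the fingers measure 114 mm over their backs; the gripper's body (76 mm by 85 mm) begins 54 mm behind the grasp point. The pads swing forward as they close: fully open they stand 13 mm farther back than shut.
Start: joints at [1.141, 0.264, 1.604, -0, 1.274, -0.037], TCP at [0.258, 0.624, 0.405] pointing down, gripper open.
Joint ranges: [-2.63, 2.63], [-0.94, 2.18], [0.31, 2.57], [-1.31, 4.45], [0, 2.66], [-2.55, 2.55]. Speed limits (rad/s): [2.57, 2.57, 3.14, 3.14, 3.14, 3.14].

INTERFACE

Orientations are given as a unit quaternion [w, x, y, z].
In Python, from rig import readout, optics, workorder, env gives the robot as it stands.
- The arm moves only by the shell command python3 -m handwheel 'ROWS'. ROWS is a JSON object of lists of equal length, an entry for each row: "travel": the shift along the tool's x, y, z in m, a list of three; "turn": the turn, a rotation vector about the tool's x, y, z in rad, a list of three; "hand": the finger opening in m, from 0 to 0.0854. In form: {"travel": [[tx, ty, tz], ...], "turn": [[rx, ry, rz], ...], "hand": [hand, ...]}. A call has 1 to 5 rows; each row shifts and turns the pose as measured when the row begins, along the tool's axes as they then stand; what a row does not reach is not made up. A row lasts 1/12 s, in which the tool goes at most 41.7 mm and 7.16 degrees, less where a joint would pass 70% of its speed; a pose out of reach is approached as far as the arm can. A call with a gripper value outside its range is refused whole. The fingers move at their own pace and stop on an object; the grip force is fixed at half the most. Time passes only in rows, so rows that do not move let the fingers close. It gives the time, the measured TCP pose, the force and the opening at its end, in the units of the state.
- readout.get_state(): the state, without advancing time (a new reading comes with each control period).
- optics.read_camera(name): name is "scene" or "top"; returns the picture (384x512x3 uint8, red, green, blue); there is no depth.
- optics.camera_model(name): a dict with "fx", "fy", "cx", "cy" (pixels), "eye" and "rotation" of the camera in the world. Camera axes: x right, y down, z forward; pixel columns grow to the right and rows downward; lengths in m; the calibration is good to about 2 mm. A picture is of the moment at which its call begins. camera_model takes no time and is no camera call.
- workorder.job_done(): hands the job in, once; it reports no verdict.
The state is a dict: "t": time; "q": joint angles; "dq": joint speeds; "joint_efforts": joint torques, N m; "tool_pos": TCP position; "orientation": TCP orientation; "ft_force": force on the tool from outside, world axes, zero at the start; "moment": the same for the moment, N m; "width": finger opening in m.
Only numpy, scipy, OpenCV 4.12 (cv2) and the standard library are available. Lean on these libraries where they do the work, as an engineer would, in place of code of your own. Each camera call takes 0.05 s, during which the arm holds its last target. There are 200 camera calls.

TASK

Slip the wider of the two brass collars down over the closed expander of the ring stretcher until it sits flat on the steel flange, and let go of it. Then pull the stretcher's lever down exactly five clicks - each click opens the jaws one step, and a sixth would overstrain the collar - and finish still holding the lever there by its black handle, because its spring throws it back up when it is let go. Leave the narrow collar and the other things on the bench alone.

Things in the scene. Friction and masses are not known exactly. Their poses are not given: they have to be found in the camera images.
- wide_collar_mid (a point): centre (on the axis, half-way up) of the wide plain brass collar, a loose open tube standing on end on the bench: outside diameter 48 mm, bore 41 mm, height 32 mm, 0.11 kg. z is its axis.
- narrow_collar_mid (a point): centre of the narrow brass collar, a loose ring of the same 48 mm outside and 41 mm bore but only 16 mm high. Not to be used.
- stretcher: the ring stretcher, a grey cast bench tool bolted to the bench; origin under its expander, at bench level; base 136 x 104 mm. z is up; its lever points along this frame's -x. Height over all 220 mm.
- seat (a point): centre of the top face of the stretcher's round steel flange, 62 mm across, 166 mm above the bench, where the collar must sit; axes as the stretcher. On it stands the expander: six steel jaws, together 36 mm across when closed (41 mm at five clicks) and 38 mm tall, top 3 mm chamfered; above them a steel cone, 29 mm across at its foot, 17 mm at its top, which is 54 mm above the flange.
- lever_pivot (a point): axis of the lever's hinge, in the stretcher 46 mm under the seat. The hinge axis is level, along this frame's y; the lever swings in the upright plane through this frame's x.
- handle_mid (a point): centre of the black round handle at the lever's end, 22 mm thick and 75 mm long, 175 mm from the pivot. At home the lever rises 0.25 rad above level (handle centre 163 mm above the bench); at five clicks it is 0.35 rad below level (60 mm above the bench).
- lever (a joint): lever angle in rad: 0 at home (up; it springs back there when let go), growing as the handle is pulled down, stop at 0.77. A sprung plunger rides the toothed quadrant under the lever: click n rests at n x 0.12 (fifth 0.60), felt as a tooth is passed 0.06 earlier (fifth 0.54, sixth 0.66). The push needed at the handle rises and falls with each tooth, about 7 to 13 N.
- bench_block: steel block 64 x 64 x 19 mm, a bystander; origin under its centre.
- loupe: black eye loupe, 37 mm wide and 28 mm high, a bystander; origin under its centre.
- round_tin: flat round tin 47 mm across, 14 mm high, a bystander; origin under its centre.

How it is judged:
By the outcome, as a careful person would: the job done as asked, in the order asked, and still so for the second after the job is handed in, while the arm keeps its last pose, push and grip.
It also fails if it takes over 64 s, if anything falls off the work surface, if the arm or the gripper's body presses on something with over 40 N, if the wrist force passes 120 N, or if a joint passes its speed limit or range.

## Working session

There is one attempt and no reset: what is moved stays moved. The work goes in short steps, Python scripts to look and compute and a shell command to move; the robot and the scene stay as the last step left them, time stands still between calls to the robot, and variables do not carry over. Pictures are saved under pics/ and viewed, about 8 in all and at most 12, crops included, and the job is handed in when it is done.

```bash
ls; mkdir -p pics; python3 - <<'E'
from rig import readout, optics, env
import cv2
print(readout.get_state(), env.grip_point_offset)
for n in ("scene","top"):
    cv2.imwrite(f"pics/{n}0.png",optics.read_camera(n)[:,:,::-1]); print(n,optics.camera_model(n))
E
```

```text
pics
{'t': 0.0, 'q': array([ 1.14106515e+00,  2.64771819e-01,  1.60539956e+00,  1.68657920e-05,
        1.27367661e+00, -3.69050476e-02]), 'dq': array([-0.00071566,  0.00114886,  0.00064391, -0.00081622,  0.00154579,
       -0.00091863]), 'joint_efforts': array([ 1.76221645e-03, -5.15128398e+01, -3.67307174e+01,  1.29033390e-05,
        1.30183817e-02, -7.39402566e-06]), 'tool_pos': array([0.25824877, 0.62327066, 0.40333519]), 'orientation': array([-2.68567623e-04,  1.95154929e-01,  9.80771779e-01, -1.09525260e-03]), 'ft_force': array([-0.24024967,  0.82950213,  0.28171639]), 'moment': array([-0.01616426, -0.01133084,  0.02159691]), 'width': 0.08533689538242202} 0.1547
scene {'fx': 349.11162961724585, 'fy': 349.11162961724585, 'cx': 257.335383218259, 'cy': 189.94346553778274, 'eye': array([-0.23005701,  0.65009138,  0.62408952]), 'rotation': array([ 0.22291762, -0.38036452,  0.77517714, -0.45247207])}
top {'fx': 439.2061932739886, 'fy': 439.2061932739886, 'cx': 252.07506360491132, 'cy': 194.77957458772562, 'eye': array([0.36397613, 0.13747534, 1.65756375]), 'rotation': array([-0.02425329,  0.71197495, -0.70146543,  0.02120588])}
```

View pics/scene0.png

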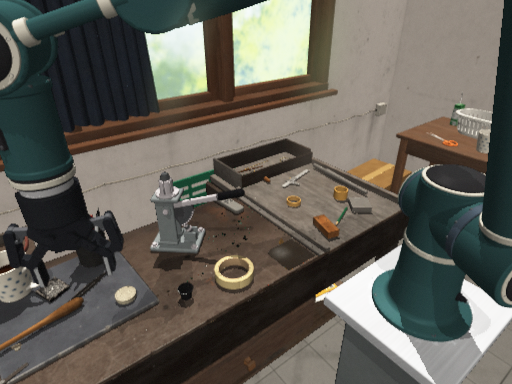

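View pics/top0.png

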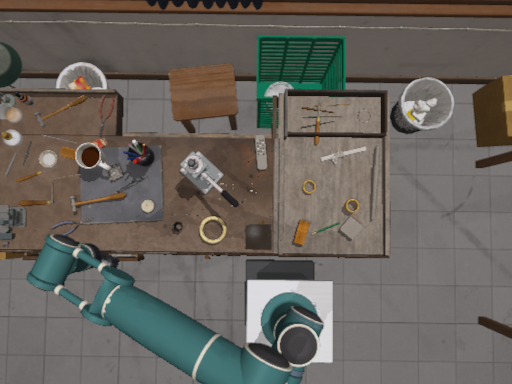

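```bash
cat > h.py <<'E'
import numpy as np, cv2
from scipy.spatial.transform import Rotation as R
from rig import readout, optics, env
def rot(q): return R.from_quat(np.r_[q[1:],q[0]])
def ray(n,p):
    m=optics.camera_model(n)
    return m['eye'],rot(m['rotation']).apply([(p[0]-m['cx'])/m['fx'],(p[1]-m['cy'])/m['fy'],1])
def onz(n,p,z):
    e,d=ray(n,p); return e+d*(z-e[2])/d[2]
def tri(ps,pt):
    e1,d1=ray('scene',ps); e2,d2=ray('top',pt)
    s=np.linalg.lstsq(np.c_[d1,-d2],e2-e1,rcond=None)[0]
    a,b=e1+s[0]*d1,e2+s[1]*d2; return (a+b)/2,np.linalg.norm(a-b)
def proj(n,P):
    m=optics.camera_model(n); c=rot(m['rotation']).inv().apply(np.array(P)-m['eye'])
    return np.array([c[0]/c[2]*m['fx']+m['cx'],c[1]/c[2]*m['fy']+m['cy']])
def crop(im,x,y,w,h,k): return cv2.resize(im[y:y+h,x:x+w],None,fx=k,fy=k,interpolation=cv2.INTER_CUBIC)
def grip():
    s=readout.get_state(); return np.array(s['tool_pos'])+rot(s['orientation']).apply([0,0,env.grip_point_offset])
E
python3 - <<'E'
from h import *
s=cv2.imread('pics/scene0.png');t=cv2.imread('pics/top0.png')
a=crop(t,170,140,100,75,4);b=crop(t,285,165,100,75,4);c=crop(s,145,165,100,75,4)
d=crop(s,280,170,100,75,4)
cv2.imwrite('pics/m.png',np.vstack([np.hstack([a,b]),np.hstack([c,d])]))
for n,im,(x,y,w,h) in (('top',t,(290,170,80,50)),('scene',s,(280,180,70,35))):
    hsv=cv2.cvtColor(im,cv2.COLOR_BGR2HSV)
    m=cv2.inRange(hsv,(15,120,60),(32,255,255)); z=np.zeros_like(m); z[y:y+h,x:x+w]=m[y:y+h,x:x+w]
    for q in cv2.findContours(z,0,2)[0]:
        if cv2.contourArea(q)>15:
            print(n,cv2.boundingRect(q),cv2.minEnclosingCircle(q))
E
```

```text
top (345, 199, 14, 14) ((351.5, 205.35714721679688), 7.016846656799316)
top (303, 180, 13, 14) ((308.79998779296875, 186.5), 6.685169219970703)
scene (287, 196, 14, 11) ((293.3333435058594, 200.6666717529297), 6.871934413909912)
scene (334, 186, 14, 15) ((340.5, 192.5), 7.905794143676758)
```

View pics/m.png

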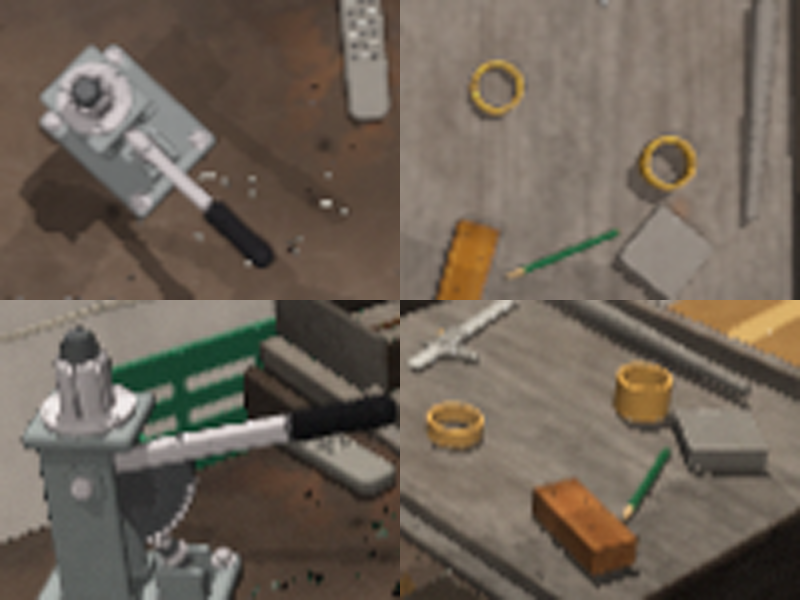

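```bash
python3 - <<'E'
from h import *
np.set_printoptions(precision=4,suppress=True)
c=lambda x,y,x0,y0:(x0+(x+.5)/4-.5,y0+(y+.5)/4-.5)
W=onz('top',c(669,163,285-100,165),.032); print('wide top',W, 'block',onz('top',c(664,252,185,165),.019),'narrow',onz('top',c(497,87,185,165),.016))
print('wide scene',onz('scene',c(644,376-300,180,170),.032))
print('seat top',onz('top',c(93,98,170,140),.166),'scene',onz('scene',c(88,411-300,145,165),.166))
print('cone top',onz('top',c(86,89,170,140),.220),'scene',onz('scene',c(78,331-300,145,165),.220),tri(c(78,31,145,165),c(86,89,170,140)))
A=onz('top',c(209,208,170,140),.154);B=onz('top',c(265,260,170,140),.172);print('handle ends',A,B,np.degrees(np.arctan2(*(B-A)[1::-1])))
# collar corner: block corners nearest
for p in ((662,204),(712,246),(666,298),(616,255)): print('blk',onz('top',c(*p,185,165),.019))
E
```

```text
wide top [ 0.4348 -0.2245  0.032 ] block [ 0.3525 -0.2228  0.019 ] narrow [ 0.5043 -0.0671  0.016 ]
wide scene [ 0.4315 -0.2254  0.032 ]
seat top [0.562  0.3487 0.166 ] scene [0.5499 0.3512 0.166 ]
cone top [0.5622 0.347  0.22  ] scene [0.5588 0.3465 0.22  ] (array([0.562 , 0.3463, 0.2188]), np.float64(0.0018824745384731167))
handle ends [0.4701 0.2485 0.154 ] [0.4254 0.1989 0.172 ] -132.0228817459663
blk [ 0.397  -0.2209  0.019 ]
blk [ 0.3587 -0.2674  0.019 ]
blk [ 0.31   -0.2247  0.019 ]
blk [ 0.349  -0.1782  0.019 ]
```

```bash
python3 -m handwheel '{"travel":[[-0.029,-0.029,0],[-0.029,-0.029,0],[-0.029,-0.029,0],[-0.029,-0.029,0],[-0.029,-0.029,0]],"turn":[[0,0,0],[0,0,0],[0,0,0],[0,0,0],[0,0,0]],"hand":[0.085,0.085,0.085,0.085,0.085]}'
python3 -m handwheel '{"travel":[[-0.029,-0.029,0],[-0.029,-0.029,0],[-0.029,-0.029,0],[-0.029,-0.029,0],[-0.029,-0.029,0]],"turn":[[0,0,0],[0,0,0],[0,0,0],[0,0,0],[0,0,0]],"hand":[0.085,0.085,0.085,0.085,0.085]}'
```

```text
t: 0.52
tool_pos: [0.3351, 0.4346, 0.3981]
orientation: [-0.002, 0.19, 0.982, -0.002]
ft_force: [1.7, -0.9, -0.3]
width: 0.0851
t: 0.93
tool_pos: [0.4138, 0.2415, 0.396]
orientation: [-0.003, 0.188, 0.982, -0.004]
ft_force: [0.4, 0.7, -0.4]
width: 0.0847
```

```bash
python3 -m handwheel '{"travel":[[-0.016,-0.036,0],[-0.016,-0.036,0],[-0.016,-0.036,0],[-0.016,-0.036,0],[-0.016,-0.036,0]],"turn":[[0,0,0],[0,0,0],[0,0,0],[0,0,0],[0,0,0]],"hand":[0.085,0.085,0.085,0.085,0.085]}'
python3 -m handwheel '{"travel":[[-0.016,-0.036,0],[-0.016,-0.036,0],[-0.016,-0.036,0],[-0.016,-0.036,0],[-0.016,-0.036,0]],"turn":[[0,0,0],[0,0,0],[0,0,0],[0,0,0],[0,0,0]],"hand":[0.085,0.085,0.085,0.085,0.085]}'
cat > go.py <<'E'
import sys
from h import *
# world target of grip point -> shift in tool axes; also tilt from straight down as tool rotvec
s=readout.get_state(); r=rot(s['orientation']); g=grip()
np.set_printoptions(precision=4,suppress=True)
z=r.inv().apply([0,0,-1]); print('grip',g,'tilt fix (tool rx,ry)',-z[1],z[0],'jaw az',np.degrees(np.arctan2(*r.apply([0,1,0])[1::-1])),'F',s['ft_force'],'w',s['width'],'t',s['t'],'q',s['q'])
if len(sys.argv)>3: print('shift',r.inv().apply(np.array(sys.argv[1:4],float)-g))
E
python3 go.py 0.434 -0.225 0.16
```

```text
t: 1.35
tool_pos: [0.4213, 0.0353, 0.3959]
orientation: [-0.003, 0.188, 0.982, -0.004]
ft_force: [0.7, -0.8, 0.5]
width: 0.0848
t: 1.77
tool_pos: [0.4255, -0.171, 0.3964]
orientation: [-0.003, 0.188, 0.982, -0.004]
ft_force: [0.8, 0.2, -0.1]
width: 0.085
grip [ 0.4245 -0.172   0.2417] tilt fix (tool rx,ry) -0.00860733220822281 -0.003501202613915755 jaw az 68.37174676586943 F [ 0.7844  0.1817 -0.1494] w 0.08501962010786882 t 1.7667 q [-0.4331 -0.1486  2.0544 -0.0093  1.2388 -1.6234]
shift [-0.0287 -0.045   0.082 ]
```

```bash
python3 -m handwheel '{"travel":[[-0.010,-0.015,0.025],[-0.010,-0.015,0.027],[-0.009,-0.015,0.030],[0,0,0],[0,0,0]],"turn":[[-0.008,-0.003,0],[0,0,0],[0,0,0],[0,0,0],[0,0,0]],"hand":[0.085,0.085,0.085,0.085,0.085]}'
python3 go.py 0.434 -0.225 0.026
python3 - <<'E'
from h import *
s=optics.read_camera('scene')[:,:,::-1];t=optics.read_camera('top')[:,:,::-1]
cv2.imwrite('pics/a.png',np.hstack([crop(s,280,120,100,100,4),crop(t,300,150,100,100,4)]))
g=grip(); print(proj('scene',g),proj('top',g),proj('scene',[.434,-.225,.016]))
E
```

```text
t: 2.18
tool_pos: [0.4351, -0.2355, 0.3134]
orientation: [0.003, 0.193, 0.981, -0.002]
ft_force: [-0.2, -0.8, -0.1]
width: 0.085
grip [ 0.4358 -0.2363  0.1587] tilt fix (tool rx,ry) -0.002938304265643321 0.0059023043928190565 jaw az 67.69501783938581 F [-0.2061 -0.776  -0.0528] w 0.08495184535955885 t 2.1833 q [-0.5458 -0.0025  2.0802 -0.0023  1.0577 -1.7262]
shift [0.0067 0.0102 0.1327]
[346.05796097 153.71378283] [363.38994622 203.615752  ] [339.45854792 192.36884724]
```

View pics/a.png

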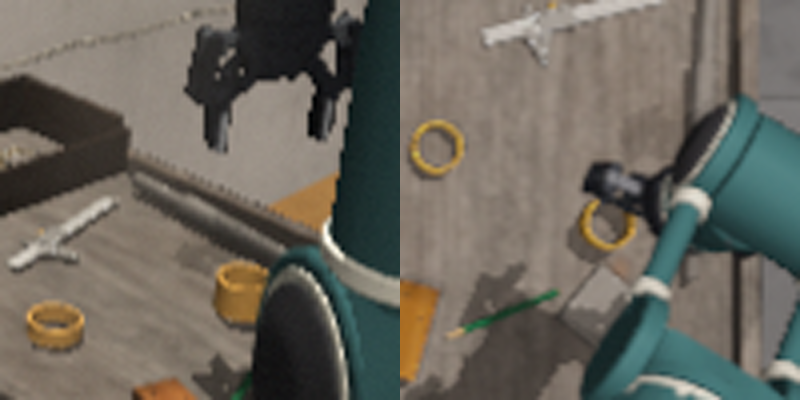

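```bash
python3 -m handwheel '{"travel":[[0.007,0.010,0.025],[0,0,0.035],[0,0,0.030],[0,0,0.020],[0,0,0]],"turn":[[-0.003,0.006,0],[0,0,0],[0,0,0],[0,0,0],[0,0,0]],"hand":[0.085,0.085,0.085,0.085,0.085]}'
python3 go.py 0.434 -0.225 0.021
```

```text
t: 2.7
tool_pos: [0.4387, -0.2208, 0.2122]
orientation: [0.01, 0.19, 0.982, -0.003]
ft_force: [-0.5, 0.5, 0.5]
width: 0.0843
grip [ 0.4417 -0.2223  0.0575] tilt fix (tool rx,ry) -0.0016602436518440246 0.021656370508304015 jaw az 68.10562271646909 F [-0.5155  0.471   0.4808] w 0.08433819862875683 t 2.7 q [-0.5176  0.1201  2.169   0.0017  0.8308 -1.7074]
shift [ 0.0069 -0.0053  0.0364]
```

```bash
python3 -m handwheel '{"travel":[[0,0,0],[0,0,0]],"turn":[[0,0.021,0],[0,0,0]],"hand":[0.085,0.085]}'
python3 go.py 0.434 -0.225 0.021
```

```text
t: 2.87
tool_pos: [0.4396, -0.2196, 0.2146]
orientation: [0.0, 0.189, 0.982, -0.001]
ft_force: [1.6, 0.4, 0.5]
width: 0.085
grip [ 0.4396 -0.2199  0.0599] tilt fix (tool rx,ry) -0.0016787947833544986 0.000505522303356144 jaw az 68.24821632552776 F [1.6158 0.3682 0.4636] w 0.08496903547133183 t 2.8667 q [-0.5134  0.1233  2.1595 -0.0021  0.8581 -1.7032]
shift [ 0.0033 -0.0068  0.0389]
```

```bash
python3 -m handwheel '{"travel":[[0.003,-0.006,0.012],[0,0,0.012],[0,0,0.008],[0,0,0.006],[0,0,0]],"turn":[[0,0.003,0],[0,0.003,0],[0,0.003,0],[0,0,0],[0,0,0]],"hand":[0.085,0.085,0.085,0.085,0.085]}'
python3 go.py 0.434 -0.225 0.021
```

```text
t: 3.28
tool_pos: [0.4379, -0.2261, 0.1801]
orientation: [0.001, 0.188, 0.982, -0.002]
ft_force: [-0.2, 0.3, 0.6]
width: 0.0847
grip [ 0.4381 -0.2268  0.0254] tilt fix (tool rx,ry) -0.0036483228873920677 0.0034789937757307844 jaw az 68.31598395662402 F [-0.1688  0.2867  0.5796] w 0.08466176682814705 t 3.2833 q [-0.5261  0.1803  2.1752 -0.0044  0.7821 -1.7153]
shift [0.0045 0.0001 0.0044]
```

```bash
python3 -m handwheel '{"travel":[[0.0045,0,0.004],[0,0,0]],"turn":[[-0.003,0.003,0],[0,0,0]],"hand":[0.085,0.085]}'
python3 go.py 0.434 -0.225 0.021
python3 -m handwheel '{"travel":[[0,0,0],[0,0,0],[0,0,0],[0,0,0],[0,0,0]],"turn":[[0,0,0],[0,0,0],[0,0,0],[0,0,0],[0,0,0]],"hand":[0.03,0.03,0.03,0.03,0.03]}'
python3 go.py 0.434 -0.225 0.021
python3 -m handwheel '{"travel":[[0,0,0],[0,0,0]],"turn":[[0,0,0],[0,0,0]],"hand":[0.03,0.03]}'
python3 go.py 0.434 -0.225 0.16
```

```text
t: 3.45
tool_pos: [0.4331, -0.2244, 0.175]
orientation: [-0.001, 0.188, 0.982, 0.0]
ft_force: [-0.8, -0.3, 0.2]
width: 0.0848
grip [ 0.4329 -0.2243  0.0203] tilt fix (tool rx,ry) -0.00010557284414314036 -0.0013162958000196188 jaw az 68.29287174948611 F [-0.8372 -0.2902  0.1971] w 0.08482249218723911 t 3.45 q [-0.5289  0.1821  2.1858 -0.0004  0.775  -1.7205]
shift [-0.0013 -0.0003 -0.0007]
t: 3.87
tool_pos: [0.4333, -0.2247, 0.1758]
orientation: [-0.0, 0.189, 0.982, -0.0]
ft_force: [-0.3, -0.5, -0.8]
width: 0.046
grip [ 0.4333 -0.2247  0.0211] tilt fix (tool rx,ry) -0.00015487877443631307 -0.00012845185194063842 jaw az 68.26093167275663 F [-0.2533 -0.5356 -0.8455] w 0.04598721765327931 t 3.8667 q [-0.5293  0.181   2.1853 -0.0002  0.7754 -1.7205]
shift [-0.0008 -0.      0.0001]
t: 4.03
tool_pos: [0.4333, -0.2247, 0.1759]
orientation: [0.0, 0.189, 0.982, -0.0]
ft_force: [0.2, 0.2, -0.5]
width: 0.0458
grip [ 0.4334 -0.2247  0.0212] tilt fix (tool rx,ry) -0.0002354650220012495 0.0002841780708307054 jaw az 68.26629135274841 F [ 0.2007  0.1952 -0.549 ] w 0.04583245437918476 t 4.0333 q [-0.5293  0.1806  2.1853 -0.0003  0.7753 -1.7205]
shift [-0.0007 -0.0001 -0.1388]
```

```bash
python3 -m handwheel '{"travel":[[0,0,-0.01],[0,0,-0.025],[0,0,-0.035],[0,0,-0.035],[0,0,-0.035]],"turn":[[0,0,0],[0,0,0],[0,0,0],[0,0,0],[0,0,0]],"hand":[0.03,0.03,0.03,0.03,0.03]}'
python3 -m handwheel '{"travel":[[0,0,-0.035],[0,0,-0.035],[0,0,-0.03],[0,0,0]],"turn":[[0,0,0],[0,0,0],[0,0,0],[0,0,0]],"hand":[0.03,0.03,0.03,0.03]}'
python3 go.py 0.46 0.1 0.27
```

```text
t: 4.45
tool_pos: [0.4287, -0.2218, 0.3124]
orientation: [-0.011, 0.188, 0.982, 0.004]
ft_force: [0.9, -0.4, -1.7]
width: 0.0461
t: 4.78
tool_pos: [0.4305, -0.2228, 0.4282]
orientation: [-0.004, 0.188, 0.982, 0.002]
ft_force: [0.7, 0.4, -0.7]
width: 0.0459
grip [ 0.4293 -0.222   0.2735] tilt fix (tool rx,ry) 0.0013011697109788342 -0.00933756322285303 jaw az 68.28680221799438 F [ 0.6975  0.3951 -0.7282] w 0.045923708976483575 t 4.7833 q [-0.5288 -0.1134  1.9646 -0.0001  1.2998 -1.7206]
shift [0.0906 0.3106 0.0047]
```

```bash
python3 -m handwheel '{"travel":[[0.006,0.02,0],[0.006,0.04,0],[0.006,0.04,0],[0.006,0.04,0],[0.006,0.04,0]],"turn":[[0,-0.009,0],[0,0,0],[0,0,0],[0,0,0],[0,0,0]],"hand":[0.03,0.03,0.03,0.03,0.03]}'
python3 -m handwheel '{"travel":[[0.006,0.04,0],[0.006,0.04,0],[0.006,0.04,0],[0.006,0.04,0],[0.006,0.04,0]],"turn":[[0,0,0],[0,0,0],[0,0,0],[0,0,0],[0,0,0]],"hand":[0.03,0.03,0.03,0.03,0.03]}'
python3 -m handwheel '{"travel":[[0.006,0.04,0],[0.006,0.03,0],[0.0,0.015,0],[0,0,0]],"turn":[[0,0,0],[0,0,0],[0,0,0],[0,0,0]],"hand":[0.03,0.03,0.03,0.03]}'
python3 go.py 0.561 0.347 0.268
```

```text
t: 5.2
tool_pos: [0.469, -0.0452, 0.4343]
orientation: [0.006, 0.195, 0.981, -0.003]
ft_force: [0.7, 0.2, -0.4]
width: 0.0455
t: 5.62
tool_pos: [0.5148, 0.1586, 0.4333]
orientation: [0.006, 0.195, 0.981, -0.003]
ft_force: [0.7, -0.3, -1.8]
width: 0.0458
t: 5.95
tool_pos: [0.5351, 0.2525, 0.4312]
orientation: [0.005, 0.191, 0.981, -0.002]
ft_force: [-0.2, 0.6, -1.5]
width: 0.0461
grip [0.5364 0.2515 0.2765] tilt fix (tool rx,ry) -0.0025560531201917216 0.010260233601329941 jaw az 67.93015613272581 F [-0.1639  0.5556 -1.4764] w 0.046077667789370634 t 5.95 q [ 0.4014  0.0901  1.7579 -0.0094  1.2882 -0.7816]
shift [0.0132 0.0978 0.0081]
```

```bash
python3 -m handwheel '{"travel":[[0.0135,0.03,0],[0,0.030,0],[0,0.022,0],[0,0,0],[0,0,0]],"turn":[[-0.002,0.01,0],[0,0,0],[0,0,0],[0,0,0],[0,0,0]],"hand":[0.03,0.03,0.03,0.03,0.03]}'
python3 go.py 0.561 0.347 0.268
python3 - <<'E'
from h import *
s=optics.read_camera('scene')[:,:,::-1];t=optics.read_camera('top')[:,:,::-1]
cv2.imwrite('pics/s2.png',s);cv2.imwrite('pics/t2.png',t)
cv2.imwrite('pics/b.png',np.hstack([crop(s,130,130,66,80,6),crop(t,150,120,66,80,6)]))
g=grip(); print(proj('scene',g),proj('top',g))
E
```

```text
t: 6.37
tool_pos: [0.5531, 0.332, 0.4285]
orientation: [-0.002, 0.192, 0.981, -0.004]
ft_force: [-0.1, 0.2, -1.1]
width: 0.0459
grip [0.5523 0.3308 0.2738] tilt fix (tool rx,ry) -0.009157511899747006 -0.002220397643817041 jaw az 67.8739883585479 F [-0.074   0.1609 -1.1093] w 0.04592864230710569 t 6.3667 q [ 0.503   0.1975  1.6409 -0.0042  1.3117 -0.6805]
shift [-0.002   0.0183  0.0056]
[168.44791691 152.41627968] [193.89907589 162.75548984]
```

View pics/b.png

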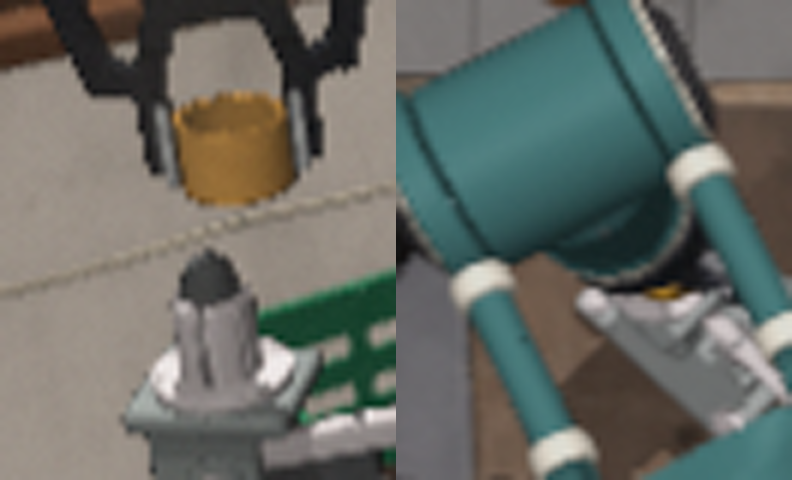

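```bash
python3 - <<'E'
from h import *
np.set_printoptions(precision=2,suppress=True)
k=lambda n,P,x0,y0:(proj(n,P)+.5-np.array([x0,y0]))*6-.5
for xy in ((.5605,.347),(.562,.3487),(.559,.3465)):
    print(xy,k('scene',[*xy,.22],130,130),k('scene',[*xy,.204],130,130),k('scene',[*xy,.166],130,130), (proj('top',[*xy,.22])-[170,140]+.5)*4-.5,(proj('top',[*xy,.166])-[170,140]+.5)*4-.5)
# brass mask of held collar: bounds
s=cv2.imread('pics/s2.png'); m=cv2.inRange(cv2.cvtColor(s,cv2.COLOR_BGR2HSV),(12,110,50),(32,255,255))[130:175,150:190]
ys,xs=np.nonzero(m); print(xs.min()+150,xs.max()+150,ys.min()+130,ys.max()+130)
g=grip()-[0,0,.0052]
a=np.linspace(0,6.283,60)
P=np.array([proj('scene',g+[.024*np.cos(u),.024*np.sin(u),h]) for u in a for h in(-.016,.016)]);print(P.min(0),P.max(0))
E
```

```text
(0.5605, 0.347) [204.55 255.67] [209.44 288.57] [220.72 364.47] [85.91 91.1 ] [94.9  99.81]
(0.562, 0.3487) [199.4  255.53] [204.33 288.42] [215.71 364.32] [83.89 89.27] [92.95 98.04]
(0.559, 0.3465) [207.12 256.58] [211.99 289.5 ] [223.23 365.45] [86.47 92.92] [ 95.44 101.56]
150 178 130 163
[158.06 144.82] [179.06 164.09]
```

```bash
python3 -m handwheel '{"travel":[[-0.002,0.010,0],[0,0.007,0.0],[0,0,0.005],[0,0,0.0],[0,0,0]],"turn":[[-0.009,-0.002,0],[0,0,0],[0,0,0],[0,0,0],[0,0,0]],"hand":[0.03,0.03,0.03,0.03,0.03]}'
python3 go.py 0.560 0.346 0.245
```

```text
t: 6.88
tool_pos: [0.5621, 0.343, 0.4238]
orientation: [0.0, 0.195, 0.981, 0.0]
ft_force: [0.3, -0.0, -0.8]
width: 0.0459
grip [0.5623 0.3431 0.2691] tilt fix (tool rx,ry) 0.0005046168026455844 0.0006183019211769081 jaw az 67.53124134540337 F [ 0.3186 -0.0413 -0.8103] w 0.045921873017565035 t 6.8833 q [ 0.5101  0.2222  1.6199 -0.0002  1.2987 -0.6685]
shift [0.0032 0.0018 0.0241]
```

```bash
python3 -m handwheel '{"travel":[[0.003,0.002,0.006],[0,0,0.010],[0,0,0.008],[0,0,0],[0,0,0]],"turn":[[0,0,0],[0,0,0],[0,0,0],[0,0,0],[0,0,0]],"hand":[0.03,0.03,0.03,0.03,0.03]}'
python3 go.py 0.560 0.346 0.230
```

```text
t: 7.3
tool_pos: [0.5594, 0.3457, 0.3964]
orientation: [-0.0, 0.195, 0.981, -0.0]
ft_force: [0.1, 0.1, -0.5]
width: 0.0456
grip [0.5593 0.3455 0.2417] tilt fix (tool rx,ry) -0.0010732142219557566 -0.0003275925234434197 jaw az 67.51920262854692 F [ 0.1204  0.1302 -0.4878] w 0.04555449678224361 t 7.3 q [ 0.5157  0.2367  1.653  -0.0004  1.253  -0.6626]
shift [-0.0005  0.0007  0.0117]
```

```bash
python3 -m handwheel '{"travel":[[-0.0005,0.0007,0.004],[0,0,0.004],[0,0,0.002],[0,0,0]],"turn":[[0,0,0],[0,0,0],[0,0,0],[0,0,0]],"hand":[0.03,0.03,0.03,0.03]}'
python3 go.py 0.560 0.346 0.1872
python3 - <<'E'
from h import *
s=optics.read_camera('scene')[:,:,::-1]
cv2.imwrite('pics/s3.png',s)
cv2.imwrite('pics/c.png',crop(s,135,135,60,65,9))
E
```

```text
t: 7.63
tool_pos: [0.56, 0.3461, 0.3847]
orientation: [-0.001, 0.195, 0.981, -0.001]
ft_force: [-0.6, 0.7, 0.2]
width: 0.0464
grip [0.5598 0.3459 0.23  ] tilt fix (tool rx,ry) -0.0019483790872121477 -0.0009558814815390094 jaw az 67.52624188841494 F [-0.5667  0.7043  0.2355] w 0.04636966892629132 t 7.6333 q [ 0.5159  0.2459  1.6635 -0.0005  1.2344 -0.6625]
shift [-0.0002  0.0003  0.0428]
```

View pics/c.png

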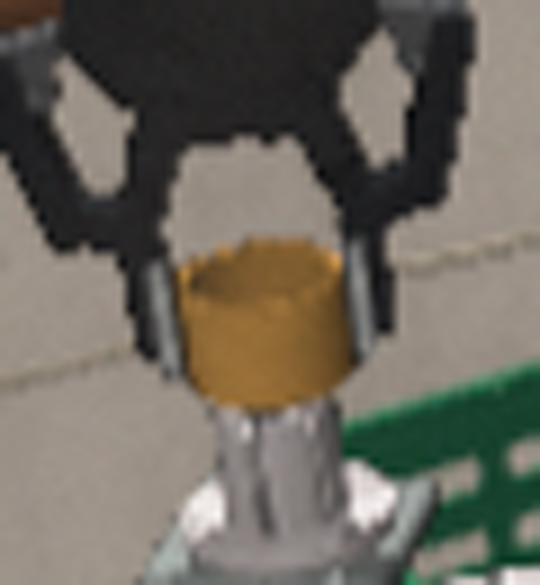

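```bash
python3 -m handwheel '{"travel":[[0,0,0.003],[0,0,0.003],[0,0,0.003],[0,0,0.0]],"turn":[[0,0,0],[0,0,0],[0,0,0],[0,0,0]],"hand":[0.03,0.03,0.03,0.03]}'
python3 go.py 0.560 0.346 0.1872
```

```text
t: 8.02
tool_pos: [0.5603, 0.3462, 0.3761]
orientation: [0.0, 0.195, 0.981, -0.0]
ft_force: [-1.2, -0.0, -1.4]
width: 0.0456
grip [0.5603 0.3462 0.2214] tilt fix (tool rx,ry) -0.00039439705701423063 0.00026950422591254225 jaw az 67.52551357413721 F [-1.2298 -0.0049 -1.4222] w 0.04563152090374407 t 8.0167 q [ 0.5158  0.2517  1.6725 -0.0005  1.2176 -0.6626]
shift [ 0.0003 -0.0003  0.0342]
```

```bash
python3 -m handwheel '{"travel":[[0,0,0.005],[0,0,0.005],[0,0,0.005],[0,0,0.005],[0,0,0.0]],"turn":[[0,0,0],[0,0,0],[0,0,0],[0,0,0],[0,0,0]],"hand":[0.03,0.03,0.03,0.03,0.03]}'
python3 go.py 0.560 0.346 0.1872
```

```text
t: 8.43
tool_pos: [0.5603, 0.3463, 0.3541]
orientation: [0.0, 0.195, 0.981, -0.0]
ft_force: [-1.2, 0.3, -1.0]
width: 0.0462
grip [0.5603 0.3462 0.1994] tilt fix (tool rx,ry) -9.074729594819388e-05 0.00029325589532435434 jaw az 67.52233977075676 F [-1.1877  0.2939 -1.0266] w 0.04621183351000986 t 8.4333 q [ 0.5159  0.2674  1.6947 -0.0003  1.1794 -0.6625]
shift [ 0.0002 -0.0003  0.0122]
```

```bash
python3 -m handwheel '{"travel":[[0,0,0.004],[0,0,0.004],[0,0,0.002],[0,0,0.0]],"turn":[[0,0,0],[0,0,0],[0,0,0],[0,0,0]],"hand":[0.03,0.03,0.03,0.03]}'
python3 -m handwheel '{"travel":[[0,0,0.002]],"turn":[[0,0,0]],"hand":[0.03]}'
python3 -m handwheel '{"travel":[[0,0,0.002]],"turn":[[0,0,0]],"hand":[0.03]}'
python3 go.py 0.560 0.346 0.1872
```

```text
t: 8.77
tool_pos: [0.5602, 0.3461, 0.3422]
orientation: [-0.0, 0.195, 0.981, -0.001]
ft_force: [-0.3, -0.3, -1.4]
width: 0.0456
t: 8.85
tool_pos: [0.5603, 0.3462, 0.3413]
orientation: [-0.0, 0.195, 0.981, -0.0]
ft_force: [-4.6, -2.7, 15.0]
width: 0.0456
t: 8.93
tool_pos: [0.5603, 0.3462, 0.3414]
orientation: [0.0, 0.195, 0.981, -0.0]
ft_force: [-4.8, -2.8, 10.7]
width: 0.0458
grip [0.5603 0.3461 0.1867] tilt fix (tool rx,ry) -0.00043302546907223035 0.00029352718572994436 jaw az 67.52417530193988 F [-4.8222 -2.762  10.6758] w 0.045841574349457556 t 8.9333 q [ 0.5158  0.2774  1.7065 -0.0005  1.1579 -0.6625]
shift [ 0.0003 -0.0003 -0.0005]
```

```bash
python3 -m handwheel '{"travel":[[0,0,0],[0,0,0],[0,0,0],[0,0,0],[0,0,0]],"turn":[[0,0,0],[0,0,0],[0,0,0],[0,0,0],[0,0,0]],"hand":[0.06,0.085,0.085,0.085,0.085]}'
python3 -m handwheel '{"travel":[[0,0,-0.01],[0,0,-0.025],[0,0,-0.035],[0,0,-0.015],[0,0,0]],"turn":[[0,0,0],[0,0,0],[0,0,0],[0,0,0],[0,0,0]],"hand":[0.085,0.085,0.085,0.085,0.085]}'
python3 go.py 0.448 0.2237 0.27
```

```text
t: 9.35
tool_pos: [0.5611, 0.3466, 0.344]
orientation: [0.002, 0.195, 0.981, 0.001]
ft_force: [0.8, 0.3, -0.8]
width: 0.0846
t: 9.77
tool_pos: [0.5601, 0.3461, 0.4305]
orientation: [-0.001, 0.195, 0.981, -0.001]
ft_force: [1.4, 1.0, 0.7]
width: 0.0851
grip [0.5598 0.3458 0.2758] tilt fix (tool rx,ry) -0.0022161772533905995 -0.001083774231954532 jaw az 67.52320570567167 F [1.3864 1.0139 0.7293] w 0.08506667693644734 t 9.7667 q [ 0.5158  0.2195  1.611  -0.0005  1.3136 -0.6626]
shift [ 0.0566 -0.1556  0.0062]
```

```bash
python3 -m handwheel '{"travel":[[0.014,-0.037,0],[0.014,-0.037,0],[0.014,-0.037,0],[0.014,-0.037,0],[0,0,0]],"turn":[[0,0,0],[0,0,0],[0,0,0],[0,0,0],[0,0,-0.122]],"hand":[0.085,0.085,0.085,0.085,0.085]}'
python3 -m handwheel '{"travel":[[0,0,0],[0,0,0],[0,0,0],[0,0,0],[0,0,0]],"turn":[[0,0,-0.122],[0,0,-0.122],[0,0,-0.122],[0,0,-0.122],[0,0,-0.122]],"hand":[0.085,0.085,0.085,0.085,0.085]}'
python3 -m handwheel '{"travel":[[0,0,0],[0,0,0],[0,0,0],[0,0,0],[0,0,0]],"turn":[[0,0,-0.122],[0,0,-0.122],[0,0,-0.122],[0,0,-0.122],[0,0,0]],"hand":[0.085,0.085,0.085,0.085,0.085]}'
python3 go.py 0.4455 0.2215 0.23
python3 - <<'E'
from h import *
s=optics.read_camera('scene')[:,:,::-1];t=optics.read_camera('top')[:,:,::-1]
cv2.imwrite('pics/s4.png',s)
cv2.imwrite('pics/d.png',np.hstack([crop(s,130,110,130,110,3),crop(t,170,130,110,110,3)]))
E
```

```text
t: 10.18
tool_pos: [0.4488, 0.2285, 0.4251]
orientation: [-0.003, 0.133, 0.991, -0.002]
ft_force: [-1.2, 0.4, -0.5]
width: 0.0853
t: 10.6
tool_pos: [0.444, 0.2247, 0.4213]
orientation: [-0.005, -0.18, 0.984, -0.002]
ft_force: [-0.4, -0.5, -0.1]
width: 0.085
t: 11.02
tool_pos: [0.4426, 0.2239, 0.4176]
orientation: [-0.008, -0.419, 0.908, -0.0]
ft_force: [-0.1, 0.4, 0.4]
width: 0.0849
grip [0.4404 0.2228 0.263 ] tilt fix (tool rx,ry) 0.005854871862778514 -0.014769379462398815 jaw az 139.5453599970322 F [-0.0999  0.4283  0.3521] w 0.08491321658939062 t 11.0167 q [ 0.4186 -0.0818  1.9554 -0.0011  1.2839 -2.0167]
shift [-0.0028 -0.0049  0.0329]
```

View pics/d.png

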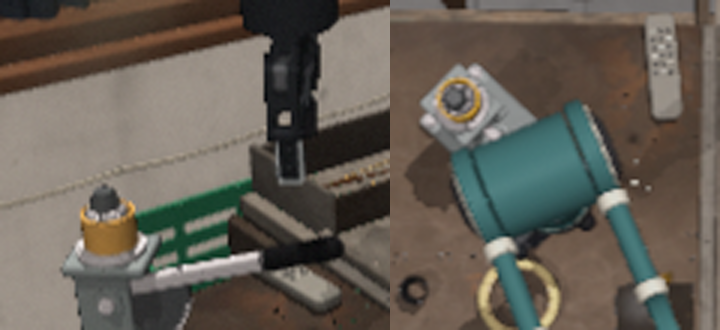

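```bash
cat > lev.py <<'E'
import sys
from h import *
np.set_printoptions(precision=4,suppress=True)
# args: lever angle, tool pitch theta, standoff along tool -z
a,th,so=map(float,sys.argv[1:4]); rad=float(sys.argv[4]) if len(sys.argv)>4 else .175
d=np.array([np.cos(np.radians(-132.5)),np.sin(np.radians(-132.5)),0]); Z=np.array([0,0,1.])
el=.25-a; H=np.array([.560,.346,.120])+rad*(np.cos(el)*d+np.sin(el)*Z)
x=np.cos(th)*d+np.sin(th)*Z; z=np.sin(th)*d-np.cos(th)*Z; y=np.cross(z,x)
s=readout.get_state(); r=rot(s['orientation']); g=grip()
print('t',s['t'],'H',H,'px',proj('scene',H),'grip',g,'shift',r.inv().apply(H-so*z-g),'TCP shift',r.inv().apply(H-(so+env.grip_point_offset)*z-s['tool_pos']),'turn',(r.inv()*R.from_matrix(np.c_[x,y,z])).as_rotvec(),'w',s['width'],'F',s['ft_force'],'q',s['q'])
v=g-np.array([.560,.346,.120]); print('implied lever',.25-np.arctan2(v[2],v@d),'radius',np.hypot(v[2],v@d),'lateral',v@np.cross(Z,d))
E
python3 lev.py 0 0.25 0.07
```

```text
t 11.1167 H [0.4454 0.221  0.1633] px [229.7781 193.7621] grip [0.4404 0.2228 0.263 ] shift [-0.0197 -0.0057  0.0316] TCP shift [-0.0557 -0.0059  0.0358] turn [0.0019 0.235  0.0297] w 0.08491194917852014 F [-1.1791  0.0925  0.29  ] q [ 0.4186 -0.0818  1.9553 -0.0011  1.284  -2.0101]
implied lever -0.4446928430975011 radius 0.2233762351249374 lateral -0.004937046052978548
```

```bash
python3 -m handwheel '{"travel":[[-0.028,-0.003,0.012],[-0.028,-0.003,0.012],[0,0,0],[0,0,0]],"turn":[[0,0.118,0.015],[0,0.118,0.015],[0,0,0],[0,0,0]],"hand":[0.085,0.085,0.085,0.085]}'
python3 lev.py 0 0.25 0.0
```

```text
t: 11.45
tool_pos: [0.4828, 0.2607, 0.3858]
orientation: [-0.121, -0.392, 0.91, -0.053]
ft_force: [0.0, -0.3, 0.2]
width: 0.085
t 11.45 H [0.4454 0.221  0.1633] px [229.7781 193.7621] grip [0.4552 0.2313 0.2364] shift [-0.0054  0.0002  0.0743] TCP shift [-0.0032  0.0006  0.0743] turn [ 0.0027 -0.0142 -0.0153] w 0.08498399733146741 F [ 0.0169 -0.3235  0.2323] q [ 0.4775  0.1255  1.8148 -0.088   1.4514 -1.8852]
implied lever -0.39307901697264613 radius 0.19415431043851406 lateral 0.0002829540986417355
```

```bash
python3 -m handwheel '{"travel":[[-0.003,0,0.02],[0,0,0.02],[0,0,0.02],[0,0,0.01],[0,0,0]],"turn":[[0.002,-0.012,-0.013],[0,0,0],[0,0,0],[0,0,0],[0,0,0]],"hand":[0.085,0.085,0.085,0.085,0.085]}'
python3 lev.py 0 0.25 0.0
```

```text
t: 11.87
tool_pos: [0.472, 0.2491, 0.3182]
orientation: [-0.109, -0.395, 0.911, -0.049]
ft_force: [-0.0, -0.5, -0.6]
width: 0.085
t 11.8667 H [0.4454 0.221  0.1633] px [229.7781 193.7621] grip [0.4473 0.2219 0.1679] shift [0.0008 0.0007 0.0049] TCP shift [-0.0007  0.0006  0.0049] turn [-0.0009  0.0102 -0.0102] w 0.0850365845402179 F [-0.0445 -0.4826 -0.5895] q [ 0.4667  0.1471  1.9199 -0.0884  1.3001 -1.8898]
implied lever -0.02834385135932732 radius 0.174291949833298 lateral 0.0007318126157203899
```

```bash
python3 -m handwheel '{"travel":[[0,0,0.004],[0,0,0],[0,0,0],[0,0,0],[0,0,0]],"turn":[[0,0.01,-0.01],[0,0,0],[0,0,0],[0,0,0],[0,0,0]],"hand":[0.085,0.005,0.005,0.005,0.005]}'
python3 -m handwheel '{"travel":[[0,0,0],[0,0,0],[0,0,0],[0,0,0]],"turn":[[0,0,0],[0,0,0],[0,0,0],[0,0,0]],"hand":[0.005,0.005,0.005,0.005]}'
python3 lev.py 0.06 0.19 0.0
```

```text
t: 12.28
tool_pos: [0.472, 0.2483, 0.32]
orientation: [-0.109, -0.399, 0.909, -0.05]
ft_force: [-0.1, -0.1, -0.1]
width: 0.0382
t: 12.62
tool_pos: [0.4706, 0.2502, 0.3214]
orientation: [-0.11, -0.399, 0.909, -0.047]
ft_force: [0.6, -0.7, -1.9]
width: 0.02
t 12.6167 H [0.4439 0.2193 0.1531] px [230.7895 197.1434] grip [0.4455 0.2233 0.1711] shift [-0.0004 -0.0016  0.0185] TCP shift [ 0.0074 -0.0012  0.0187] turn [ 0.0025 -0.0501 -0.0025] w 0.02001603024245212 F [ 0.6368 -0.7307 -1.9017] q [ 0.4685  0.143   1.9181 -0.0845  1.3074 -1.8973]
implied lever -0.04559643398682284 radius 0.17544001063573486 lateral -0.0015569680321524376
```

```bash
python3 -m handwheel '{"travel":[[0.0049,0,0.0053],[0.0049,0,0.0053],[0.0049,0,0.0053],[0.0049,0,0.0053]],"turn":[[0,-0.03,0],[0,-0.03,0],[0,-0.03,0],[0,-0.03,0]],"hand":[0.005,0.005,0.005,0.005]}'
python3 lev.py 0.2 0.05 0.0
```

```text
t: 12.95
tool_pos: [0.4555, 0.2337, 0.3111]
orientation: [-0.055, -0.401, 0.914, -0.023]
ft_force: [-1.9, 0.1, 6.2]
width: 0.0198
t 12.95 H [0.4419 0.2171 0.1287] px [232.222  204.9839] grip [0.4429 0.2204 0.1575] shift [-0.0003 -0.0015  0.0289] TCP shift [ 0.0103 -0.0012  0.0292] turn [ 0.002  -0.0685 -0.0022] w 0.01980646534353769 F [-1.9355  0.0755  6.1758] q [ 0.44    0.0739  2.0082 -0.0466  1.1704 -1.937 ]
implied lever 0.03514071000647975 radius 0.1756902063207342 lateral -0.0014841410749788385
```

```bash
python3 -m handwheel '{"travel":[[0.004,0,0.0065],[0.004,0,0.0065],[0.004,0,0.0065],[0.004,0,0.0065],[0.004,0,0.0065]],"turn":[[0,-0.024,0],[0,-0.024,0],[0,-0.024,0],[0,-0.024,0],[0,-0.024,0]],"hand":[0.005,0.005,0.005,0.005,0.005]}'
python3 lev.py 0.3 -0.05 0.0
```

```text
t: 13.37
tool_pos: [0.4401, 0.2169, 0.2876]
orientation: [0.003, -0.402, 0.916, 0.002]
ft_force: [-3.7, -0.7, 5.9]
width: 0.0198
t 13.3667 H [0.4419 0.2171 0.1113] px [232.4592 210.4722] grip [0.4406 0.2179 0.1329] shift [-0.0002 -0.0015  0.0217] TCP shift [ 0.0065 -0.0013  0.0218] turn [ 0.0017 -0.0431 -0.0023] w 0.01980629296062979 F [-3.6983 -0.6736  5.8555] q [ 0.4056  0.0195  2.111   0.0052  1.0056 -1.9947]
implied lever 0.1763957473918057 radius 0.17556840269438223 lateral -0.001470729857723138
```

```bash
python3 -m handwheel '{"travel":[[0.0035,0,0.0065],[0.0035,0,0.0065],[0.0035,0,0.0065],[0.0035,0,0.0065],[0.0035,0,0.0065]],"turn":[[0,-0.021,0],[0,-0.021,0],[0,-0.021,0],[0,-0.021,0],[0,-0.021,0]],"hand":[0.005,0.005,0.005,0.005,0.005]}'
python3 lev.py 0.4 -0.15 0.0
python3 -m handwheel '{"travel":[[0.0035,0,0.0055],[0.0035,0,0.0055],[0.0035,0,0.0055],[0.0035,0,0.0055]],"turn":[[0,-0.021,0],[0,-0.021,0],[0,-0.021,0],[0,-0.021,0]],"hand":[0.005,0.005,0.005,0.005]}'
python3 lev.py 0.6 -0.35 0.0
```

```text
t: 13.78
tool_pos: [0.429, 0.2047, 0.261]
orientation: [0.052, -0.401, 0.914, 0.024]
ft_force: [-8.2, -4.6, 15.2]
width: 0.0196
t 13.7833 H [0.4431 0.2184 0.0938] px [232.0577 215.8059] grip [0.4408 0.2181 0.1074] shift [-0.0003 -0.0015  0.0136] TCP shift [ 0.0051 -0.0012  0.0137] turn [ 0.0021 -0.0345 -0.0019] w 0.019569608963060866 F [-8.2453 -4.6261 15.2388] q [ 0.3735 -0.0081  2.1978  0.0701  0.8502 -2.0682]
implied lever 0.322195441181344 radius 0.17531731682512058 lateral -0.001456009651191064
t: 14.12
tool_pos: [0.4216, 0.1964, 0.2423]
orientation: [0.092, -0.4, 0.911, 0.042]
ft_force: [-5.2, -2.8, 9.3]
width: 0.0198
t 14.1167 H [0.4489 0.2248 0.06  ] px [229.4288 225.8177] grip [0.4422 0.2196 0.0907] shift [-0.002  -0.0015  0.0318] TCP shift [ 0.0208 -0.0011  0.0334] turn [ 0.0029 -0.1479 -0.0012] w 0.019847039233131185 F [-5.1824 -2.7807  9.2754] q [ 0.3465 -0.0236  2.2597  0.1437  0.7324 -2.1513]
implied lever 0.41802456132918053 radius 0.17521138031513966 lateral -0.0014511796719091064
```

```bash
python3 - <<'E'
from h import *
s=optics.read_camera('scene')[:,:,::-1]
cv2.imwrite('pics/s5.png',s)
im=crop(s,140,150,130,90,6)
d=np.array([np.cos(np.radians(-132.5)),np.sin(np.radians(-132.5)),0])
for a,c in ((.36,(0,255,0)),(.48,(0,0,255)),(.60,(255,0,0))):
    e=.25-a
    for r in(.1,.16,.2125):
        p=proj('scene',np.array([.56,.346,.12])+r*(np.cos(e)*d+[0,0,np.sin(e)])); p=(p-[140,150]+.5)*6-.5
        cv2.circle(im,tuple(int(v) for v in p),2,c,-1)
cv2.imwrite('pics/e.png',im)
E
```

```text
(no output)
```

View pics/e.png

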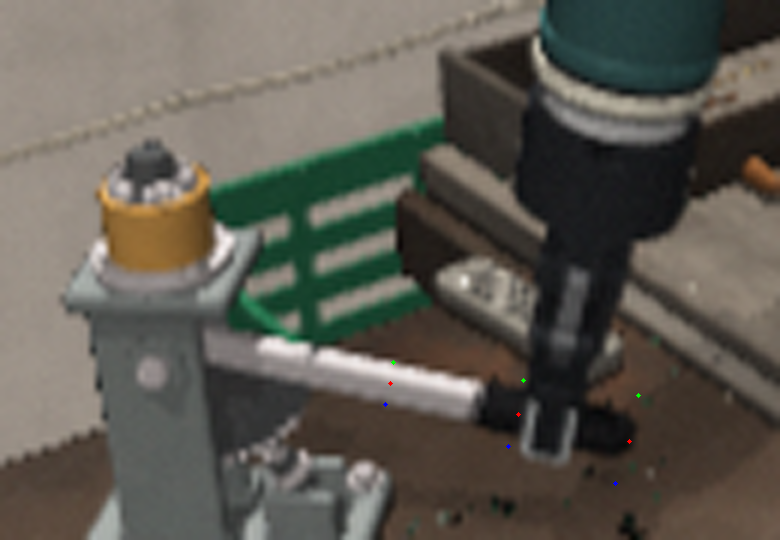

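```bash
python3 -m handwheel '{"travel":[[0.0035,0,0.0062],[0.0035,0,0.0062],[0.0035,0,0.0062],[0.0035,0,0.0062]],"turn":[[0,-0.02,0],[0,-0.02,0],[0,-0.02,0],[0,-0.02,0]],"hand":[0.005,0.005,0.005,0.005]}'
python3 lev.py 0.6 -0.35 0.0
```

```text
t: 14.5
tool_pos: [0.4163, 0.1904, 0.2193]
orientation: [0.13, -0.399, 0.906, 0.059]
ft_force: [-8.0, -3.1, 10.9]
width: 0.0199
t 14.5 H [0.4489 0.2248 0.06  ] px [229.4288 225.8177] grip [0.4455 0.2232 0.0709] shift [-0.0003 -0.0015  0.0115] TCP shift [ 0.0094 -0.0009  0.0118] turn [ 0.004  -0.0628 -0.0002] w 0.01986939346432653 F [-7.9628 -3.1399 10.8769] q [ 0.3206 -0.0193  2.3169  0.2501  0.6081 -2.2685]
implied lever 0.5343584590415498 radius 0.17497198600224612 lateral -0.001467636944539556
```

```bash
python3 -m handwheel '{"travel":[[0.0015,0,0.0045],[0,0,0.001],[0,0,0]],"turn":[[0,-0.01,0],[0,0,0],[0,0,0]],"hand":[0.005,0.005,0.005]}'
python3 lev.py 0.6 -0.35 0.0
python3 - <<'E'
from h import *
s=optics.read_camera('scene')[:,:,::-1]
im=crop(s,140,150,130,90,6)
d=np.array([np.cos(np.radians(-132.5)),np.sin(np.radians(-132.5)),0])
for a,c in ((.54,(0,255,0)),(.60,(0,0,255)),(.66,(255,0,0))):
    e=.25-a
    for r in(.1,.15,.2125):
        p=proj('scene',np.array([.56,.346,.12])+r*(np.cos(e)*d+[0,0,np.sin(e)])); p=(p-[140,150]+.5)*6-.5
        cv2.circle(im,tuple(int(v) for v in p),2,c,-1)
cv2.imwrite('pics/f.png',im)
E
```

```text
t: 14.75
tool_pos: [0.416, 0.1899, 0.2155]
orientation: [0.135, -0.399, 0.905, 0.062]
ft_force: [-5.6, -2.7, 7.1]
width: 0.0193
t 14.75 H [0.4489 0.2248 0.06  ] px [229.4288 225.8177] grip [0.4461 0.2239 0.0676] shift [-0.0002 -0.0015  0.008 ] TCP shift [ 0.0078 -0.0008  0.0082] turn [ 0.0048 -0.0519  0.0014] w 0.019252312368349327 F [-5.5651 -2.6767  7.0598] q [ 0.3173 -0.0157  2.3236  0.2688  0.591  -2.2903]
implied lever 0.5540407449861336 radius 0.1749478981075154 lateral -0.0014801092071693395
```

View pics/f.png

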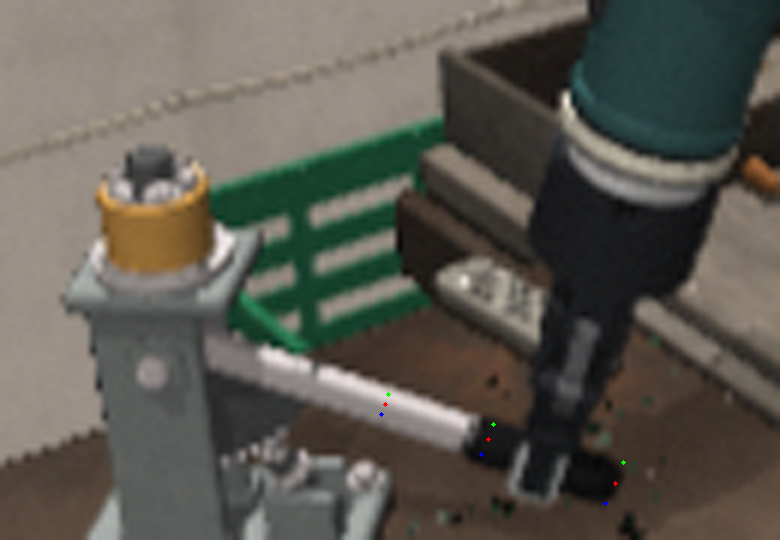

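```bash
python3 -m handwheel '{"travel":[[0,0,0],[0,0,0],[0,0,0]],"turn":[[0,0,0],[0,0,0],[0,0,0]],"hand":[0.005,0.005,0.005]}'
python3 lev.py 0.6 -0.35 0.0 | tail -1
python3 -c "from rig import workorder; print(workorder.job_done())"
```

```text
t: 15.05
tool_pos: [0.4158, 0.1896, 0.217]
orientation: [0.135, -0.4, 0.904, 0.062]
ft_force: [-3.4, -1.9, 4.7]
width: 0.0203
implied lever 0.5455227805803653 radius 0.17499724631174868 lateral -0.0014622432434064547
the job is handed in; nothing more can be done
None
```

I slipped the wide collar over the closed expander onto the flange and let go of it. I then pulled the lever down to the fifth click and handed the job in at about t = 15 s, still gripping the black handle.

- **Collar:** It met the flange at the expected height with about 15 N of contact force. Pictures after I let go, and again at the end, show it level and centred.
- **Lever:** I put the final angle at about 0.59–0.60 rad. The last picture reads about 0.60. The grip-point pose reads 0.545 directly, because the handle sits about 7 mm beyond the nominal grasp point. Adding that offset of 0.04–0.05, estimated from an earlier picture, gives 0.59. Both lie between the fifth tooth (0.54) and the sixth (0.66). I could not check the click count from the force readings.
- **Last check:** In the final rest rows the grip point rose about 1.5 mm, the implied angle dropped from 0.554 to 0.546, and the force on the tool fell from about 7 to 5 N. I did not take another picture after that.
- **Gripper reading:** It showed about 2 mm less than the true size on both the collar and the handle.
- **Other things on the bench:** I did not touch the narrow collar or the bystander objects, but I took no final picture of that area.

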